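# Release the slicer's grating insert with its forked key

### The arm

A 6-joint arm with a two-finger parallel gripper is mounted at the origin on the work surface; the furniture and walls round the work are solid. World frame = base frame: x ahead of the robot, y to its left, z up, the work surface at z = 0. Lengths are in mm, angles in rad, forces in N, time in s.
With the tool pointing down it reaches from about 400 to 925 mm from the base axis. Payload 12.5 kg.
Tool frame: the origin (TCP) lies at the very end of the fingers, on their centre line; the grasp point (between the pads) lies 19 mm behind it; z points along the fingers, y is the line along which they close (so a half turn about z gives the same grasp; the last joint's range is limited). The gripper opens to 95 mm and grips with 3 to 60 N. Pads are 20 mm wide; open, the fingers measure 119 mm over their backs; the gripper's body (75 mm by 180 mm) begins 59 mm behind the grasp point.
Start: joints at [-1.272, 0.491, 1.559, -0, 1.092, -0.106], TCP at [246.171, -574.497, 214.661] pointing down, gripper open.
Joint ranges: [-3.1, 3.1], [-0.84, 2.19], [0.05, 2.79], [-1.13, 4.28], [0.06, 2.93], [-2.69, 2.69]. Speed limits (rad/s): [2.22, 2.22, 2.79, 3.14, 3.14, 3.14].

### API

Orientations are given as [roll, pitch, yaw] about the fixed x, y, z axes, in that order (R = Rz(yaw) Ry(pitch) Rx(roll)).
In Python, from cell import env gives the robot as it stands.
- The arm moves only by the shell command python3 steer.py 'ROWS'. ROWS is a JSON list that holds a single list of rows (three levels of brackets), with 1 to 5 rows, each of 5 numbers: dx, dy, dz in a scale on which 1.0 is 80 cm, then a turn about the tool's z in parts of the range, where 1.0 means pi rad, then the opening from 0.0 (shut) to 1.0 (fully open); each row is the pose to reach, as a shift and turn from the pose commanded when the command began, along the tool's axes at that moment; what a row does not reach only later rows make up. A row lasts 1/12 s, in which the tool goes at most 41.7 mm and 0.125 rad, less where a joint would pass 70% of its speed; a pose out of reach is approached as far as the arm can. The fingers move at their own pace and stop on an object; the grip force is fixed at half the most. Time passes only in rows, so rows that do not move let the fingers close. It prints the time, the measured TCP pose, the force, the opening and the grip force at its end. Input that does not fit is refused with a message, and nothing moves.
- env.state(): the state, without advancing time (a new reading comes with each control period).
- env.read_camera(name): name is "scene" or "top"; returns (picture, depth): 400x640x3 uint8, red, green, blue; 400x640 float32, mm along the optical axis (not along the pixel's ray), 0 where there is no reading.
- env.camera_info(name): a dict with "vertical_fov" (degrees; the focal length in pixels is half the picture's height over the tangent of half this angle, whatever the lens; pixels are square), "cx", "cy" (the principal point, pixels), "dist_coeffs" ([k1, k2, p1, p2, k3] as OpenCV has them; the pictures are not rectified), "origin" and "attitude" of the camera in the world. Camera axes: x right, y down, z forward; pixel columns grow to the right and rows downward; lengths in mm; the calibration is good to about 2 mm. A picture is of the moment at which its call begins. camera_info takes no time and is no camera call.
- env.job_done(): hands the job in; it is judged then, once.
The state is a dict: "t": time; "joints": joint angles; "qvel": joint speeds; "tau": joint torques, N m; "eef_pos": TCP position; "tcp_rot": TCP orientation; "ft_force": force on the tool from outside, world axes, zero at the start; "moment": the same for the moment, N m; "opening": opening from 0.0 (shut) to 1.0 (fully open); "grip_force": force on a finger pad.
Only numpy, scipy, OpenCV 4.12 (cv2) and the standard library are available. Lean on these libraries where they do the work, as an engineer would, in place of code of your own. Each camera call takes 0.05 s, during which the arm holds its last target. There are 200 camera calls.

### The job

The grating insert of the white vegetable slicer has to go for washing. Take the blue forked key, straddle the slicer's steel spring bar between the front lug and the brass collar, and push the collar sideways towards the barrel until the insert pops up. Then stand the key upright on its prongs in the flat pale metal tray, lift the insert out by its green fin and lay it in the tray too, fin upwards, and leave the other things where they stand.

Things in the scene. Friction and masses are not known exactly. Their poses are not given: they have to be found in the camera images.
- slicer: White slicer base, fixed; x -70..70, y -44..106 mm, deck top z 16. Origin on the worktop under the insert's bay; x points away from the robot at yaw 0, z up. Bay: between rails (inner faces y +-30, top z 50), back wall at x 56. Front: steel spring bar along y at x -41, z 47, through lugs (y 8.5..14.5 and -14.5..-8.5, 26 wide in x, top z 61) and into a grey barrel (26 dia, y 78..104).
- bar_neck (a point): Middle of the bare neck of the spring bar, on its axis, moving with it; at rest at slicer (-41, 31, 47) mm. Axes as the slicer's. Shaft 8 mm in diameter, free along y for 16 mm either side: from the lug's face (y 14.5) to the near face of the brass collar (y 48; collar 32 dia, 6 thick). Clear below down to the deck (z 16).
- spring_bar (a joint): Travel of the spring bar along the slicer's +y, towards the barrel (m): 0 at rest, 0.022 at its stop. Needs 2.5 N at first, 5 N (up to 8 N with friction) near the stop; springs back when let go. Its tip leaves the insert's eye after 0.016 to 0.019.
- ejector (a joint): Rise of the grey spring-loaded ejector plate under the insert (m): about 0.001 while the bar holds the insert down, 0.020 when the insert has popped up; it stays up.
- insert: Loose grating insert, 0.12 kg, black with a steel face, flat underside. Origin at the underside; axes as the slicer's, origin over the slicer's, at z 23 mm held down, 42 popped up. Plate x -25..53, y -28..28, 12 thick; a 10 mm wide eye in front to x -53, z 40. Popped up, the rails guide it with 2 mm play and the bar leans lightly on the eye: lift it 40 mm straight up before moving sideways.
- fin (a point): Grip point in the green fin on the insert, 36 mm above its underside at x +8. The fin is 40 mm long (x), 14 mm thick (y: close the fingers along y) and 46 mm high at its top, all above the insert's underside.
- key: Blue forked key, loose, 0.08 kg, 100 mm tall, standing on two prongs. Origin between the feet. Prongs side by side along x, each 10 wide, 22 deep (y), 34 long; gap 16 mm, open below and through y. Crown 36 wide (x) up to z 46, then handle 26 (x) x 20 (y). In use: astride the neck, its y along the bar (either way round), feet 12 to 16 mm below the bar's axis.
- key_grip (a point): Grip point in the key's handle, 74 mm above the feet, axes as the key's; close the fingers along its y (20 mm).
- tray: Pale, near-white metal tray, fixed, 219 (x) x 344 (y) mm, rim 24 mm high, floor 2 mm thick. Origin at the centre of its underside; its long side is its y axis, roughly along the world's y. A 0.3 m high microwave stands behind it (x over 0.60, y below -0.30 in the world): keep the gripper's body clear of it. The half nearer the slicer is the easier to reach.
- spice_jar: Bystander: small spice jar with a yellow cap, 42 x 42 x 96 mm, origin at its underside. It and the key may stand in each other's place.
- drink_can: Bystander: drinks can, 66 mm diameter, 168 mm tall, origin at its underside.
- screw_pot: Bystander: orange screw pot, 66 mm diameter, 62 mm tall, origin at its underside.
- cup: Bystander: steel cup, 80 mm diameter, 103 mm tall, origin at its underside.

How it is judged (in metres and radians):
On the way, in this order (a step that is already met when the one before it is completed fails the run):
1. the key pushes the spring bar aside (more than 6 mm) (value of joint spring_bar above 0.006 m and contact force between key and slicer above 0.5 N), for 0.04 s.
2. the insert has popped up: the ejector is more than 15 mm up (value of joint ejector above 0.015 m), for 0.2 s.
3. the insert is lifted out of the slicer (z of insert in the frame of slicer above 0.065 m), for 0.1 s.
At the end, for the whole second after the job is handed in: On the tray's floor, at rest: the insert flat, fin up (tilt under 0.1 rad, underside under 8 mm, fin about 20 mm or more inside the rim) and the key upright on its prongs (tilt under 0.1 rad, underside under 8 mm); the spring bar back within 3 mm of rest (x of fin in the frame of tray between -0.085 and 0.085 m and y of fin in the frame of tray between -0.15 and 0.15 m and height (world z) of each of insert, key below 0.008 m and angle between each of insert, key's own z axis and vertical below 0.1 rad and contact force between each of insert, key and tray above 0.2 N and linear speed of each of insert, key below 0.02 m/s and x of key in the frame of tray between -0.1 and 0.1 m and y of key in the frame of tray between -0.163 and 0.163 m and value of joint spring_bar below 0.003 m); the robot touches nothing.
It fails at once if the spice_jar is pushed more than 30 mm from its place or tipped (distance of spice_jar from where it was at the start of the episode above 0.03 m or angle between spice_jar's own z axis and vertical above 0.35 rad).
It fails at once if the drink_can is pushed more than 30 mm from its place or tipped (distance of drink_can from where it was at the start of the episode above 0.03 m or angle between drink_can's own z axis and vertical above 0.35 rad).
It fails at once if the screw_pot is pushed more than 30 mm from its place or tipped (distance of screw_pot from where it was at the start of the episode above 0.03 m or angle between screw_pot's own z axis and vertical above 0.35 rad).
It fails at once if the cup is pushed more than 30 mm from its place or tipped (distance of cup from where it was at the start of the episode above 0.03 m or angle between cup's own z axis and vertical above 0.35 rad).
It also fails if it takes over 64 s, if anything falls off the work surface, if the arm or the gripper's body presses on something with over 40 N, if the wrist force passes 120 N, or if a joint passes its speed limit or range.

## Working session

There is one attempt and no reset: what is moved stays moved. The work goes in short steps, Python scripts to look and compute and a shell command to move; the robot and the scene stay as the last step left them, time stands still between calls to the robot, and variables do not carry over. Pictures are saved under pics/ and viewed, at most 10 in all, crops included, and the job is handed in when it is done.

```bash
ls; mkdir -p pics; cat > h.py <<'E'
import numpy as np, cv2
from cell import env
from scipy.spatial.transform import Rotation as R
def K(n):
    c=env.camera_info(n); f=200/np.tan(np.radians(c["vertical_fov"])/2)
    return np.array([[f,0,c["cx"]],[0,f,c["cy"]],[0,0,1.]]),np.array(c["dist_coeffs"],float),np.array(c["origin"],float),R.from_euler('xyz',c["attitude"]).as_matrix()
def rays(n,uv):
    k,d,o,r=K(n); p=cv2.undistortPoints(np.float64(uv).reshape(-1,1,2),k,d).reshape(-1,2)
    return o,np.c_[p,np.ones(len(p))]@r.T
def plane(n,uv,z):
    o,v=rays(n,uv); return o+v*((z-o[2])/v[:,2])[:,None]
def cloud(n,dep):
    vv,uu=np.mgrid[:400,:640]; o,v=rays(n,np.c_[uu.ravel(),vv.ravel()])
    return (o+v*dep.reshape(-1,1)).reshape(400,640,3)
def grab(n,name):
    im,d=env.read_camera(n); cv2.imwrite(f'pics/{name}.png',im[:,:,::-1]); np.savez(f'pics/{name}.npz',im=im,d=d); return im,d
E
python3 - <<'E'
from h import *
for n in("scene","top"):
    print(env.camera_info(n)); im,d=grab(n,n+"0"); print((d>0).mean())
s=env.state(); print(s["t"],s["eef_pos"],s["tcp_rot"],s["opening"])
E
```

```text
cell.py
pics
steer.py
{'vertical_fov': 48.52547365112967, 'cx': 323.5352105976685, 'cy': 195.06387865444, 'dist_coeffs': array([-0.12803164,  0.        ,  0.        ,  0.        ,  0.        ]), 'origin': array([ 620.43309448, -693.33065487,  872.36330169]), 'attitude': array([-2.44955802,  0.01901391, -0.00462688])}
0.99622265625
{'vertical_fov': 42.386772859000004, 'cx': 317.78029199107465, 'cy': 201.22906783671297, 'dist_coeffs': array([-0.16664665,  0.        ,  0.        ,  0.        ,  0.        ]), 'origin': array([ 427.06040186,  -23.46830652, 1329.28200142]), 'attitude': array([-3.00879702,  0.02256747, -1.58141798])}
0.995734375
0.1 [ 246.109624   -574.27268017  214.13729516] [-3.14066126e+00 -1.31198895e-04  4.04794231e-01] 1.003247736904111
```

View pics/scene0.png

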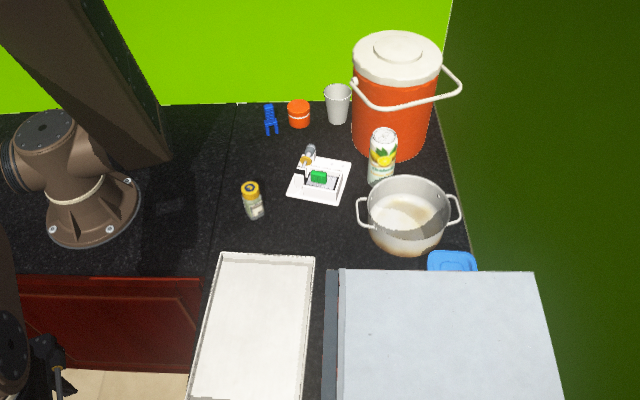

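View pics/top0.png

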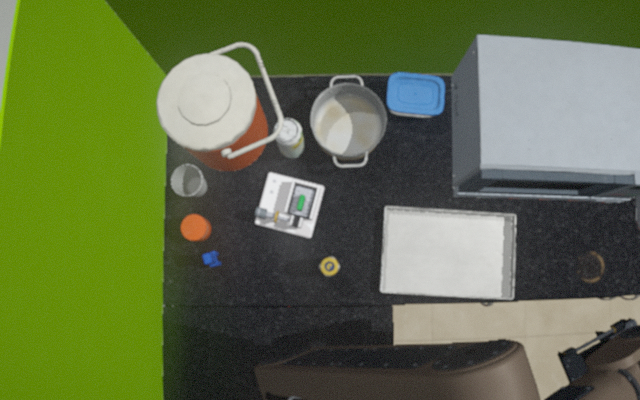

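The scene view shows the blue key at about (270,120), the slicer at (320,180) with its green fin at (318,177), the jar at (252,200), and the tray on the lower left. In the top view the key is at (211,259), the fin at (301,203), the jar at (330,266) and the tray around (449,252).

```bash
cat > m.py <<'E'
from h import *
def mask(im,name):
    h=cv2.cvtColor(im,cv2.COLOR_RGB2HSV); H,S,V=[h[...,i].astype(int) for i in range(3)]
    return {'key':(H>105)&(H<130)&(S>150)&(V>60),'fin':(H>55)&(H<80)&(S>140)&(V>60),'brass':(H>8)&(H<24)&(S>90)&(V>90),'white':(S<40)&(V>165),'tray':(S<40)&(V>150)}[name]
def box(m,b):
    o=np.zeros(m.shape,bool); o[b[1]:b[3],b[0]:b[2]]=True; return m&o
E
python3 - <<'E'
from m import *
np.set_printoptions(precision=1,suppress=True)
B={'scene':{'key':(255,95,285,140),'fin':(300,160,340,195),'brass':(290,140,325,175),'white':(280,140,360,210)},
'top':{'key':(195,240,230,275),'fin':(285,185,320,220),'brass':(250,195,295,235),'white':(245,165,335,245)}}
for n in B:
    f=np.load(f'pics/{n}0.npz'); im,d=f['im'],f['d']; c=cloud(n,d)
    for k,b in B[n].items():
        m=box(mask(im,k),b); p=c[m&(d>0)]
        if len(p)==0: print(n,k,0); continue
        v,u=np.nonzero(m)
        print(n,k,len(p),'uv',u.mean(),v.mean(),'pct5/50/95',np.percentile(p,[2,50,98],axis=0).ravel(),cv2.minAreaRect(np.float32(p[:,:2]))) 
        if k=='white':
            for lo,hi in((10,22),(44,56)):
                q=p[(p[:,2]>lo)&(p[:,2]<hi)]; print('   z',lo,hi,len(q),np.median(q[:,2]),cv2.minAreaRect(np.float32(q[:,:2])))
    tb=(370,200,525,305) if n=='top' else (180,245,330,400)
    m=box(mask(im,'tray'),tb); p=c[m]; fl=p[(p[:,2]<12)]; print('tray floor z',np.median(fl[:,2]),cv2.minAreaRect(np.float32(fl[:,:2])),'rim',cv2.minAreaRect(np.float32(p[(p[:,2]<40)][:,:2])))
a=cv2.imread('pics/top0.png')[160:250,240:340]; b=cv2.imread('pics/scene0.png')[135:215,275:365]; k=cv2.imread('pics/scene0.png')[95:140,250:300]; t=cv2.imread('pics/top0.png')[235:280,190:240]
z=lambda i,w:cv2.resize(i,(400,w),interpolation=cv2.INTER_CUBIC)
cv2.imwrite('pics/crop0.png',np.vstack([np.hstack([z(a,300),z(b,300)]),np.hstack([z(k,300),z(t,300)])]))
E
```

```text
scene key 314 uv 269.92721518987344 118.54430379746836 pct5/50/95 [442.  255.1  -1.1 457.5 263.3  53.3 474.9 355.  101.2] ((449.5408020019531, 329.020263671875), (38.01701736450195, 147.95826721191406), 8.484498977661133)
scene fin 158 uv 318.0817610062893 176.61006289308176 pct5/50/95 [577.2  33.6  41.9 594.8  39.4  61.3 612.1  50.   70.4] ((595.5902099609375, 42.9724006652832), (16.175771713256836, 37.362335205078125), 70.44425964355469)
scene brass 67 uv 305.3731343283582 159.955223880597 pct5/50/95 [547.6 100.2  37.  561.3 105.3  52.4 575.7 113.2  62.1] ((561.3508911132812, 114.07622528076172), (28.529781341552734, 30.74575424194336), 2.8410160541534424)
scene white 2063 uv 320.30694980694983 180.32239382239382 pct5/50/95 [522.2  -8.2   9.  601.5  44.5  21.3 675.  149.3  59.9] ((616.53271484375, 54.11151123046875), (218.9240264892578, 192.8869171142578), 76.2188720703125)
   z 10 22 992 14.96511922783668 ((595.5770263671875, 76.39395141601562), (151.72760009765625, 139.50340270996094), 74.58969116210938)
   z 44 56 325 48.73916970374046 ((601.4173583984375, 76.9046859741211), (14
[... 982 characters left out ...]
343065693 202.12180656934308 pct5/50/95 [521.5  -1.4   1.5 605.9  83.5  17.  670.7 150.6  58.2] ((597.6165771484375, 77.78514099121094), (150.4833526611328, 142.6471710205078), 74.50472259521484)
   z 10 22 1430 15.651408448110487 ((595.7131958007812, 78.77232360839844), (149.59774780273438, 138.45140075683594), 74.50472259521484)
   z 44 56 281 49.42526705286036 ((597.855224609375, 77.29438781738281), (132.047119140625, 117.82283782958984), 75.29590606689453)
tray floor z 0.9338856132054616 ((417.16033935546875, -504.7021789550781), (696.0957641601562, 291.1049499511719), 84.33464050292969) rim ((419.610107421875, -501.8774108886719), (697.1334838867188, 292.0361633300781), 85.608642578125)
```

View pics/crop0.png

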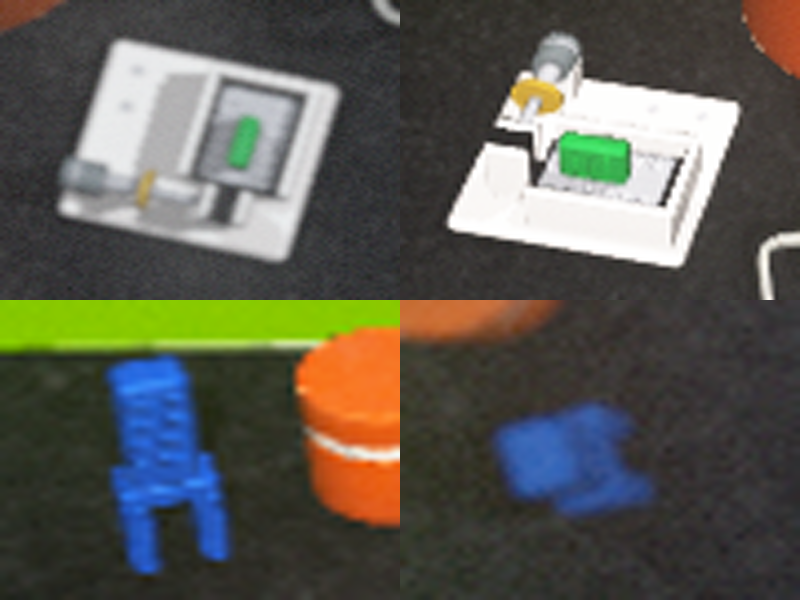

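The crop confirms the key (upper part at 60-70 px in its crop, two prongs visible) and the slicer with its brass collar and fin. Deck, fin and collar all agree on slicer yaw ≈ -15.5° and origin ≈ (587, 49). Next I need the key's orientation, the bystanders and the tray.

```bash
python3 - <<'E'
from m import *
np.set_printoptions(precision=1,suppress=True)
f={n:np.load(f'pics/{n}0.npz') for n in('scene','top')}
C={n:cloud(n,f[n]['d']) for n in f}
B={'scene':(255,95,285,140),'top':(195,240,230,275)}
P={}
for n in f:
    m=box(mask(f[n]['im'],'key'),B[n]); 
    z=C[n][...,2]; t=m&(z>90); v,u=np.nonzero(t)
    pl=plane(n,np.c_[u,v],100); print(n,'top',len(u),pl.mean(0),cv2.minAreaRect(np.float32(pl[:,:2])))
    lo=m&(z<48)&(z>2); q=C[n][lo]; 
    if len(q)>5: 
        q=q[q[:,1]<310]; print('low',len(q),q.mean(0), 'line',np.degrees(np.arctan2(*cv2.fitLine(np.float32(q[:,:2]),cv2.DIST_HUBER,0,.01,.01)[[1,0],0])),cv2.minAreaRect(np.float32(q[:,:2])))
    hi=C[n][m&(z>50)&(z<92)]; hi=hi[hi[:,1]<300]
    if len(hi)>5: print('face',len(hi),hi.mean(0),'line',np.degrees(np.arctan2(*cv2.fitLine(np.float32(hi[:,:2]),cv2.DIST_HUBER,0,.01,.01)[[1,0],0])))
# top-face centre two-view triangulation
# bystanders: clusters of cloud on top view over worktop
c=C['top']; sel=(c[...,2]>30)&(c[...,0]>380)&(c[...,0]<760)&(c[...,1]>-150)&(c[...,1]<450)&(f['top']['d']>0)
nn,lab,st,_=cv2.connectedComponentsWithStats(sel.astype(np.uint8))
for i in range(1,nn):
    if st[i,4]>30:
        p=c[lab==i]; zt=np.percentile(p[:,2],95); q=p[p[:,2]>zt-12]; print('obj',st[i,:4],'ztop',zt,'min/max',np.percentile(q,[2,98],axis=0)[:,:2].ravel())
c=C['top']; m=box(mask(f['top']['im'],'tray'),(374,200,522,302))&(c[...,2]<35)&(c[...,2]>-8)&(c[...,1]>-520); m=cv2.morphologyEx(m.astype(np.uint8),cv2.MORPH_OPEN,np.ones((5,5)))>0
p=c[m]; print('tray',np.median(p[:,2]),cv2.minAreaRect(np.float32(p[:,:2])))
E
```

```text
scene top 59 [458.1 263.6 100. ] ((462.1845703125, 240.64988708496094), (23.901769638061523, 78.59027099609375), 10.881736755371094)
low 115 [458.4 262.1  30.2] line 15.319866 ((457.7228088378906, 267.2012939453125), (36.06281280517578, 20.966604232788086), 13.273967742919922)
face 114 [458.3 262.3  71.4] line 17.702766
top top 81 [457.4 270.  100. ] ((457.71136474609375, 269.819091796875), (24.447954177856445, 20.11083221435547), 17.981239318847656)
low 46 [453.4 265.8  37.1] line 14.233496 ((454.09930419921875, 281.0548095703125), (35.105655670166016, 41.6793327331543), 16.53697395324707)
face 42 [458.3 263.6  71.2] line 14.769817
obj [  0  21 164 283] ztop 706.5762583862681 min/max [408.9 410.7 756.3 420.9]
obj [158 111 146  60] ztop 295.77548090099515 min/max [695.  156.5 759.1 320. ]
obj [314 135  66  33] ztop 87.62905642434102 min/max [ 681.2 -146.2  755.2    6.2]
obj [171 164  35  33] ztop 103.67617592987692 min/max [610.5 287.6 688.2 364. ]
obj [255 180  65  49] ztop 66.4384101072361 min/max [536.2  39.6 612.1 157.9]
obj [181 215  28  26] ztop 65.56181533777495 min/max [508.  285.9 563.9 345.5]
obj [202 251  17  16] ztop 101.8128415504732 min/max [445.5 261.1 469.7 281.6]
obj [319 257  20  19] ztop 99.80450147947927 min/max [418.6 -41.4 454.2  -3.4]
tray 1.0565713170894924 ((463.7336730957031, -327.4324951171875), (342.3416748046875, 216.02938842773438), 85.67396545410156)
```

Key at about (457,271), yaw 0.28, top at z≈101 in both views. The tray centre is about (463,-327), with its long axis 4.3° off y. Pot (536,316), jar (436,-22) and can all leave room for the moves. I'll travel to above the key.

The manual's scale: shifts go in shares of 80 cm and turns go in shares of pi rad. Converting my numbers, 140 mm / 800 = 0.175, -94 mm / 800 = -0.1175.

```bash
cat > go.py <<'E'
import sys
from h import *
s=env.state(); p=np.array(s["eef_pos"]); r=R.from_euler('xyz',s["tcp_rot"]).as_matrix(); yaw=s["tcp_rot"][2]
print('t %.2f'%s["t"],'tcp',p.round(1),'yaw %.3f'%yaw,'open %.2f grip %.1f'%(s["opening"],s["grip_force"]),'F',np.round(s["ft_force"],1))
a=[float(x) for x in sys.argv[1:]]
if a: d=r.T@(np.array(a[:3])-p); print('row',d.round(1),'turn %.3f'%(yaw-a[3]),'len %.0f'%np.linalg.norm(d))
E
python3 steer.py '[[[0.175, -0.1175, 0, 0, 1], [0.175, -0.1175, 0, 0, 1], [0.175, -0.1175, 0, 0, 1], [0.175, -0.1175, 0, 0, 1], [0.175, -0.1175, 0, 0, 1]]]' && python3 steer.py '[[[0.175, -0.1175, 0, 0, 1], [0.175, -0.1175, 0, 0, 1], [0.175, -0.1175, 0, 0, 1], [0.175, -0.1175, 0, 0, 1], [0.175, -0.1175, 0, 0, 1]]]' && python3 steer.py '[[[0.175, -0.1175, 0, 0, 1], [0.175, -0.1175, 0, 0, 1], [0.175, -0.1175, 0, 0, 1], [0.175, -0.1175, 0, 0, 1], [0.175, -0.1175, 0, 0, 1]]]'
python3 steer.py '[[[0.045, -0.1713, 0.0063, 0.0127, 1], [0.045, -0.1713, 0.0063, 0.0127, 1], [0.045, -0.1713, 0.0063, 0.0127, 1], [0.045, -0.1713, 0.0063, 0.0127, 1], [0.045, -0.1713, 0.0063, 0.0127, 1]]]'
python3 go.py 457 271 190 0.279
```

```text
t: 0.52
eef_pos: [340.2, -427.9, 214.6]
tcp_rot: [-3.14, -0.001, 0.408]
ft_force: [0.6, -1.3, 0.5]
opening: 1.001
grip_force: 0.0
t: 0.93
eef_pos: [431.8, -286.7, 214.6]
tcp_rot: [-3.141, -0.001, 0.409]
ft_force: [0.7, -0.3, -0.6]
opening: 0.998
grip_force: 0.0
t: 1.35
eef_pos: [523.6, -145.4, 214.4]
tcp_rot: [-3.141, -0.001, 0.409]
ft_force: [-0.2, -0.3, -0.9]
opening: 1.0
grip_force: 0.0
t: 1.77
eef_pos: [499.4, -7.2, 209.5]
tcp_rot: [-3.141, 0.001, 0.368]
ft_force: [1.1, 0.3, -0.3]
opening: 1.001
grip_force: 0.0
t 1.77 tcp [499.4  -7.2 209.5] yaw 0.368 open 1.00 grip 0.0 F [ 1.1  0.3 -0.3]
row [  60.5 -274.9   19.6] turn 0.089 len 282
```

Converted, -137 mm / 800 = -0.1713, 30 mm / 800 = 0.0375, 0.045 rad / 3.1416 = 0.0143.

```bash
python3 steer.py '[[[0.0375, -0.1713, 0.0063, 0.0143, 1], [0.0375, -0.1713, 0.0063, 0.0143, 1], [0.0375, -0.1713, 0.0063, 0.0143, 1], [0.0375, -0.1713, 0.0063, 0.0143, 1], [0.0375, -0.1713, 0.0063, 0.0143, 1]]]'
python3 steer.py '[[[0.045, -0.17, 0.0063, 0.0143, 1], [0.045, -0.17, 0.0063, 0.0143, 1], [0.045, -0.17, 0.0063, 0.0143, 1], [0.045, -0.17, 0.0063, 0.0143, 1], [0.045, -0.17, 0.0063, 0.0143, 1]]]'
python3 steer.py '[[[0, 0, 0, 0, 0.6], [0, 0, 0, 0, 0.6], [0, 0, 0, 0, 0.6]]]'
python3 go.py 457 271 55 0.279
python3 - <<'E'
from m import *
np.set_printoptions(precision=1,suppress=True)
im,d=grab('scene','s1');c=cloud('scene',d); m=box(mask(im,'key'),(255,95,285,140)); print(m.sum())
a=cv2.imread('pics/s1.png')[40:180,190:390]; cv2.imwrite('pics/c1.png',cv2.resize(a,(800,560)))
E
```

```text
t: 2.18
eef_pos: [479.2, 130.7, 204.4]
tcp_rot: [-3.141, 0.0, 0.323]
ft_force: [0.3, -0.7, 0.1]
opening: 1.002
grip_force: 0.0
t: 2.6
eef_pos: [471.4, 270.8, 199.2]
tcp_rot: [3.142, -0.0, 0.277]
ft_force: [0.2, -0.9, 0.6]
opening: 0.995
grip_force: 0.0
t: 2.85
eef_pos: [471.5, 267.6, 199.6]
tcp_rot: [3.141, 0.0, 0.273]
ft_force: [-0.3, 0.9, 0.0]
opening: 0.846
grip_force: 0.0
t 2.85 tcp [471.5 267.6 199.6] yaw 0.273 open 0.85 grip 0.0 F [-0.3  0.9  0. ]
row [-13.   -7.2 144.6] turn -0.006 len 145
312
```

View pics/c1.png

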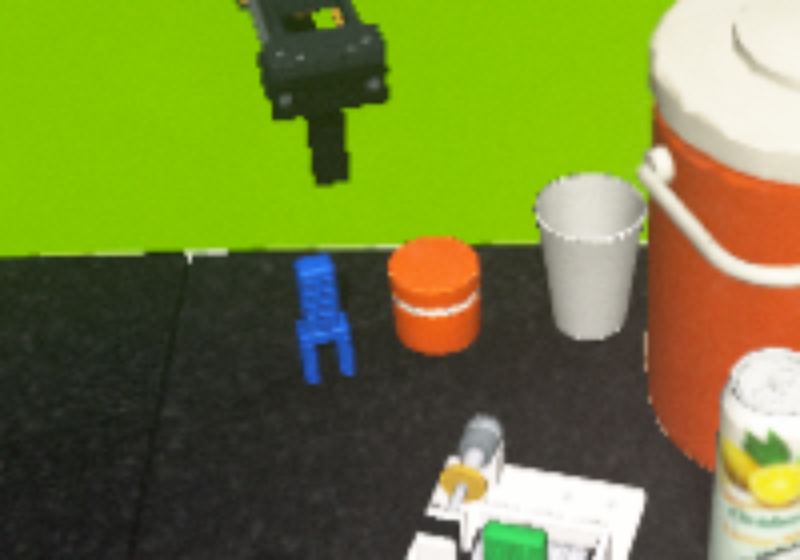

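The gripper is above the key (crop (320,270) for the key's top) and the pot is well to the right. I'll align, then descend and grip.

Converted, 60 mm / 800 = 0.075, -13 mm / 800 = -0.0163, -0.006 rad / 3.1416 = -0.0019.

```bash
python3 steer.py '[[[-0.0163, -0.0081, 0.075, -0.0019, 0.7], [-0.0163, -0.0081, 0.075, -0.0019, 0.7], [-0.0163, -0.0081, 0.075, -0.0019, 0.7], [-0.0163, -0.0081, 0.075, -0.0019, 0.7]]]'
python3 go.py 457 271 55 0.279
```

```text
t: 3.23
eef_pos: [456.9, 271.3, 139.7]
tcp_rot: [3.141, 0.001, 0.28]
ft_force: [0.1, -0.4, 0.3]
opening: 0.7
grip_force: 0.0
t 3.23 tcp [456.9 271.3 139.7] yaw 0.280 open 0.70 grip 0.0 F [ 0.1 -0.4  0.3]
row [ 0.1  0.3 84.7] turn 0.001 len 85
```

Converted, 84 mm / 800 = 0.105, 60 mm / 800 = 0.075.

```bash
python3 steer.py '[[[0, 0, 0.0375, 0, 0.7], [0, 0, 0.075, 0, 0.7], [0, 0, 0.105, 0, 0.7], [0, 0, 0.105, 0, 0.7], [0, 0, 0.105, 0, 0.7]]]'
python3 steer.py '[[[0, 0, 0, 0, 0], [0, 0, 0, 0, 0], [0, 0, 0, 0, 0], [0, 0, 0, 0, 0], [0, 0, 0, 0, 0]]]'
python3 steer.py '[[[0, 0, 0, 0, 0], [0, 0, 0, 0, 0], [0, 0, 0, 0, 0]]]'
python3 go.py
```

```text
t: 3.65
eef_pos: [457.5, 271.9, 56.5]
tcp_rot: [3.141, -0.0, 0.28]
ft_force: [0.2, 0.5, -0.5]
opening: 0.696
grip_force: 0.0
t: 4.07
eef_pos: [456.9, 272.2, 56.3]
tcp_rot: [-3.142, -0.001, 0.281]
ft_force: [0.6, -0.0, 0.6]
opening: 0.404
grip_force: 0.0
t: 4.32
eef_pos: [456.6, 272.1, 55.7]
tcp_rot: [3.142, -0.0, 0.281]
ft_force: [0.4, -1.0, 2.0]
opening: 0.208
grip_force: 30.0
t 4.32 tcp [456.6 272.1  55.7] yaw 0.281 open 0.21 grip 30.0 F [ 0.4 -1.   2. ]
```

Opening 0.208 (≈20 mm) with 30 N of grip, so it holds the handle. I'll lift it and carry it towards the neck.

```bash
python3 steer.py '[[[0, 0, -0.0375, 0, 0], [0, 0, -0.0875, 0, 0], [0, 0, -0.1375, 0, 0], [0, 0, -0.1375, 0, 0]]]'
python3 go.py 555.8 89.4 165 -0.27
```

```text
t: 4.65
eef_pos: [458.9, 273.2, 172.0]
tcp_rot: [-3.14, -0.01, 0.281]
ft_force: [0.2, 0.5, -0.9]
opening: 0.207
grip_force: 30.0
t 4.65 tcp [458.9 273.2 172. ] yaw 0.281 open 0.21 grip 30.0 F [ 0.2  0.5 -0.9]
row [ 42.1 203.5   7.1] turn 0.551 len 208
```

Converted, 102 mm / 800 = 0.1275, 21 mm / 800 = 0.0263, 0.275 rad / 3.1416 = 0.0875.

```bash
python3 steer.py '[[[0.0263, 0.1275, 0.0038, 0.0875, 0], [0.0263, 0.1275, 0.0038, 0.0875, 0], [0.0263, 0.1275, 0.0038, 0.0875, 0], [0.0263, 0.1275, 0.0038, 0.0875, 0], [0.0263, 0.1275, 0.0038, 0.0875, 0]]]'
python3 go.py 555.8 89.4 165 -0.27
```

```text
t: 5.07
eef_pos: [505.3, 179.0, 162.2]
tcp_rot: [3.141, 0.0, 0.004]
ft_force: [0.3, -0.5, 0.1]
opening: 0.21
grip_force: 30.0
t 5.07 tcp [505.3 179.  162.2] yaw 0.004 open 0.21 grip 30.0 F [ 0.3 -0.5  0.1]
row [50.1 89.8 -2.8] turn 0.274 len 103
```

Converted, 90 mm / 800 = 0.1125, 50 mm / 800 = 0.0625, 0.274 rad / 3.1416 = 0.0872.

```bash
python3 steer.py '[[[0.0625, 0.1125, -0.0038, 0.0872, 0], [0.0625, 0.1125, -0.0038, 0.0872, 0], [0.0625, 0.1125, -0.0038, 0.0872, 0], [0.0625, 0.1125, -0.0038, 0.0872, 0], [0.0625, 0.1125, -0.0038, 0.0872, 0]]]'
python3 steer.py '[[[0, 0, 0, 0, 0], [0, 0, 0, 0, 0], [0, 0, 0, 0, 0]]]'
python3 go.py 555.8 89.4 165 -0.27
cat > kz.py <<'E'
from m import *
import sys
np.set_printoptions(precision=1,suppress=True)
tag=sys.argv[1]; s=env.state(); t=np.array(s["eef_pos"]); r=R.from_euler('xyz',s["tcp_rot"]).as_matrix()
for n in('scene','top'):
    im,d=grab(n,n+tag); c=cloud(n,d); m=mask(im,'key')&(np.linalg.norm(c-(t+[0,0,-10]),axis=2)<110); p=(c[m]-t)@r  # tool axes
    print(n,len(p),'tool-z range',np.percentile(p[:,2],[2,98]))
    for lo,hi in((-40,5),(10,19),(25,50)):
        q=p[(p[:,2]>lo)&(p[:,2]<hi)]
        if len(q)>4: print('  z',lo,hi,len(q),'x',np.percentile(q[:,0],[3,50,97]),'y',np.percentile(q[:,1],[3,50,97]))
E
python3 kz.py 2
python3 - <<'E'
import cv2,numpy as np
a=cv2.imread('pics/scene2.png')[90:210,250:350]; b=cv2.imread('pics/top2.png')[150:270,230:330]
cv2.imwrite('pics/c2.png',np.hstack([cv2.resize(a,(400,480),interpolation=2),cv2.resize(b,(400,480),interpolation=2)]))
E
```

```text
t: 5.48
eef_pos: [555.4, 90.3, 165.2]
tcp_rot: [3.142, 0.001, -0.268]
ft_force: [-0.6, 0.4, 0.3]
opening: 0.203
grip_force: 30.0
t: 5.73
eef_pos: [555.1, 91.3, 165.6]
tcp_rot: [3.142, 0.0, -0.266]
ft_force: [0.1, -0.6, -0.7]
opening: 0.21
grip_force: 30.0
t 5.73 tcp [555.1  91.3 165.6] yaw -0.266 open 0.21 grip 30.0 F [ 0.1 -0.6 -0.7]
row [1.2 1.7 0.6] turn 0.004 len 2
scene 226 tool-z range [-30.5  51.5]
  z -40 5 32 x [-6.9 13.  13.9] y [-4.2  4.7 15.8]
  z 10 19 55 x [-14.7   7.5  18.5] y [-5.9 10.3 14.2]
  z 25 50 80 x [-15.9   2.   18.5] y [-2.4 10.5 13.9]Traceback (most recent call last):
  File "kz.py", line 7, in <module>
    print(n,len(p),'tool-z range',np.percentile(p[:,2],[2,98]))
                                  ~~~~~~~~~~~~~^^^^^^^^^^^^^^^
    return _quantile_unchecked(
        a, q, axis, out, overwrite_input, method, keepdims, weights)
    return _ureduce(a,
                    func=_quantile_ureduce_func,
    ...<5 lines>...
                    overwrite_input=overwrite_input,
                    method=method)
    r = func(a, **kwargs)
    result = _quantile(arr,
                       quantiles=q,
    ...<2 lines>...
                       out=out,
                       weights=wgt)
    slices_having_nans = np.isnan(arr[-1, ...])
                                  ~~~^^^^^^^^^
IndexError: index -1 is out of bounds for axis 0 with size 0
```

View pics/c2.png

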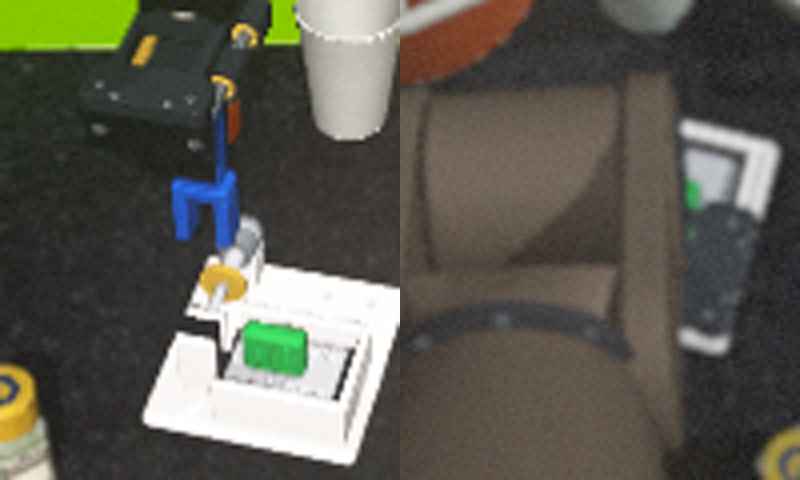

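The scene shows the key held upright with its prongs open over the bar (prongs at crop (182,215) and (228,215), collar at (222,283)). I'll compare key and collar in the same camera along the slicer's x and y.

```bash
python3 - <<'E'
from m import *
np.set_printoptions(precision=1,suppress=True)
f=np.load('pics/scene2.npz'); im,d=f['im'],f['d']; c=cloud('scene',d)
a=np.radians(-15.5); u=np.array([np.cos(a),np.sin(a)]); w=np.array([-u[1],u[0]])
mk=box(mask(im,'key'),(285,105,315,155)); q=c[mk]; s=np.c_[(q[:,:2]-[587.4,48.6])@u,(q[:,:2]-[587.4,48.6])@w,q[:,2]]
for lo,hi in((110,118),(118,140),(145,155),(160,200)):
    g=s[(s[:,2]>lo)&(s[:,2]<hi)]; 
    if len(g): print('key',lo,len(g),np.percentile(g,[3,50,97],axis=0)[:,:2].T.ravel(), 'hist',np.histogram(g[:,0],np.arange(-65,-15,4))[0])
mk=box(mask(im,'brass'),(292,145,318,172)); q=c[mk]; s=np.c_[(q[:,:2]-[587.4,48.6])@u,(q[:,:2]-[587.4,48.6])@w,q[:,2]]
print('collar',len(s),np.percentile(s,[2,50,98],axis=0))
# ray-cast onto the known faces: prong faces (y plane of key -11) and collar face
m2=box(mask(im,'brass'),(292,145,318,172)); v,uu=np.nonzero(m2)
print('z of lugs/fin check', np.percentile(c[box(mask(im,'fin'),(300,160,340,195))][:,2],98))
E
python3 go.py
```

```text
key 110 17 [-57.4 -32.2 -24.3  18.9  21.2  34. ] hist [0 2 4 2 0 0 0 0 2 4 3 0]
key 118 73 [-58.4 -32.2 -24.   18.6  22.1  35.2] hist [ 0  4 12 19  1  0  0  0  7 13 17  0]
key 145 58 [-57.2 -35.  -24.1  18.2  21.7  37.4] hist [ 0  3  4  5  4  5  6  4  6 14  7  0]
key 160 34 [-49.2 -29.8 -28.7  16.8  26.8  36.7] hist [ 0  0  0  2  1  1  1  1 22  6  0  0]
collar 67 [[ -53.6 -466.6   37.3]
 [ -38.9   47.5   53.6]
 [ 148.5   52.8  613.4]]
z of lugs/fin check 70.36694501008483
t 5.83 tcp [555.3  91.  165.7] yaw -0.267 open 0.21 grip 30.0 F [ 0.1  0.5 -1.3]
```

The key's mid is at slicer (-40.7, 31.5) against the bar's (-40.5, 31), so it is aligned. I'll lower it.

Converted, 54 mm / 800 = 0.0675, 48 mm / 800 = 0.06.

```bash
python3 steer.py '[[[0, 0, 0.0313, 0, 0], [0, 0, 0.05, 0, 0], [0, 0, 0.06, 0, 0], [0, 0, 0.0675, 0, 0]]]' 
python3 steer.py '[[[0, 0, 0.0075, 0, 0], [0, 0, 0.015, 0, 0], [0, 0, 0.0225, 0, 0], [0, 0, 0.0288, 0, 0], [0, 0, 0.0288, 0, 0]]]'
python3 go.py
```

```text
t: 6.17
eef_pos: [555.3, 90.4, 110.9]
tcp_rot: [3.141, 0.001, -0.268]
ft_force: [-0.4, -0.1, -0.9]
opening: 0.208
grip_force: 30.0
t: 6.58
eef_pos: [555.3, 90.5, 88.4]
tcp_rot: [-3.141, 0.001, -0.268]
ft_force: [-4.2, 1.7, 5.0]
opening: 0.205
grip_force: 30.0
t 6.58 tcp [555.3  90.5  88.4] yaw -0.268 open 0.20 grip 30.0 F [-4.2  1.7  5. ]
```

Converted, -1 mm / 800 = -0.0013.

```bash
python3 steer.py '[[[-0.0013, 0, 0, 0, 0], [-0.0013, 0, 0, 0, 0]]]' 
python3 steer.py '[[[-0.0013, 0, 0, 0, 0], [-0.0013, 0, 0, 0, 0]]]' 
python3 kz.py 3 2>/dev/null
python3 - <<'E'
import cv2,numpy as np
a=cv2.imread('pics/scene3.png')[110:210,265:365]
cv2.imwrite('pics/c3.png',cv2.resize(a,(600,600),interpolation=2))
E
```

```text
t: 6.75
eef_pos: [555.1, 90.4, 89.0]
tcp_rot: [-3.141, -0.002, -0.268]
ft_force: [-0.8, -0.2, 4.5]
opening: 0.211
grip_force: 30.0
t: 6.92
eef_pos: [553.9, 90.6, 88.7]
tcp_rot: [-3.141, -0.001, -0.268]
ft_force: [-1.1, -0.1, -0.5]
opening: 0.207
grip_force: 30.0
scene 154 tool-z range [-27.2  45.5]
  z -40 5 25 x [-2.3 13.1 14.4] y [-2.3  3.3 16.2]
  z 10 19 45 x [-15.4   4.4  18.7] y [-2.7 11.2 14.5]
  z 25 50 43 x [-15.3  14.6  18.6] y [-4.1 10.1 13.7]
```

View pics/c3.png

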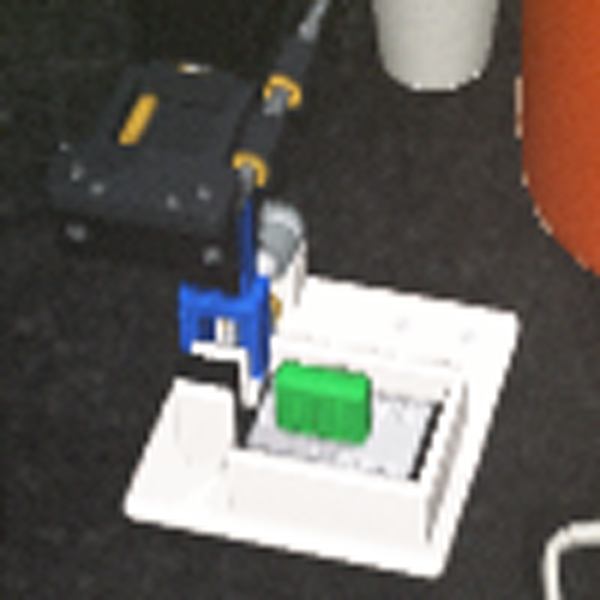

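The key straddles the bar: the steel shaft shows in the gap at (225,327) and the force is about zero. I'll push towards the barrel.

Converted, -14 mm / 800 = -0.0175, -12 mm / 800 = -0.015.

```bash
python3 steer.py '[[[0, -0.0038, 0, 0, 0], [0, -0.0075, 0, 0, 0], [0, -0.0113, 0, 0, 0], [0, -0.015, 0, 0, 0], [0, -0.0175, 0, 0, 0]]]' 
python3 steer.py '[[[0, -0.0025, 0, 0, 0], [0, -0.005, 0, 0, 0], [0, -0.0075, 0, 0, 0], [0, -0.01, 0, 0, 0], [0, -0.0125, 0, 0, 0]]]' 
python3 go.py; python3 kz.py 4 2>/dev/null
python3 - <<'E'
from m import *
f=np.load('pics/scene4.npz');c=cloud('scene',f['d']); m=box(mask(f['im'],'fin'),(295,150,345,200)); print('fin z',np.percentile(c[m][:,2],[50,95]))
E
```

```text
t: 7.43
eef_pos: [557.3, 104.3, 88.4]
tcp_rot: [3.141, 0.0, -0.268]
ft_force: [-0.3, -5.3, -1.1]
opening: 0.213
grip_force: 30.0
t: 7.85
eef_pos: [559.9, 113.9, 88.4]
tcp_rot: [3.141, 0.0, -0.268]
ft_force: [0.2, -5.7, -0.7]
opening: 0.21
grip_force: 30.0
t 7.85 tcp [559.9 113.9  88.4] yaw -0.268 open 0.21 grip 30.0 F [ 0.2 -5.7 -0.7]
scene 168 tool-z range [-26.3  46.7]
  z -40 5 32 x [-4.3 13.1 13.9] y [-2.9  6.6 15.5]
  z 10 19 42 x [-15.7   7.   18.2] y [-3.7 10.9 13.7]
  z 25 50 56 x [-14.   12.   18.6] y [-4.3 10.6 13.2]
fin z [83.71617712 91.98012376]
```

Fin top rose from 70 to about 90 mm, so the insert has popped. I'll ease the bar back, lift the key out and go to the tray.

Converted, 24 mm / 800 = 0.03, 20 mm / 800 = 0.025.

```bash
python3 steer.py '[[[0, 0.0063, 0, 0, 0], [0, 0.0125, 0, 0, 0], [0, 0.0188, 0, 0, 0], [0, 0.025, 0, 0, 0], [0, 0.03, 0, 0, 0]]]' 
python3 steer.py '[[[0, 0, 0, 0, 0], [0, 0, -0.01, 0, 0], [0, 0, -0.025, 0, 0], [0, 0, -0.0625, 0, 0], [0, 0, -0.1125, 0, 0]]]' 
python3 steer.py '[[[0, 0, -0.0375, 0, 0], [0, 0, -0.0375, 0, 0]]]'
python3 go.py 447 -400 200 -0.075;  python3 - <<'E'
from m import *
im,d=grab('scene','s5');c=cloud('scene',d); m=box(mask(im,'fin'),(295,150,345,200)); print('fin z',np.percentile(c[m][:,2],[50,95]))
E
```

```text
t: 8.37
eef_pos: [553.4, 90.2, 88.7]
tcp_rot: [-3.141, 0.0, -0.269]
ft_force: [-0.0, 1.0, -1.1]
opening: 0.211
grip_force: 30.0
t: 8.78
eef_pos: [552.6, 90.7, 178.2]
tcp_rot: [3.14, 0.004, -0.268]
ft_force: [0.7, -0.5, 0.1]
opening: 0.209
grip_force: 30.0
t: 8.95
eef_pos: [555.9, 91.0, 215.2]
tcp_rot: [-3.139, -0.01, -0.268]
ft_force: [0.4, -0.3, -1.0]
opening: 0.209
grip_force: 30.0
t 8.95 tcp [555.9  91.  215.2] yaw -0.268 open 0.21 grip 30.0 F [ 0.4 -0.3 -1. ]
row [ 24.8 502.4  13.9] turn -0.193 len 503
fin z [80.01472682 88.07457919]
```

Converted, 167 mm / 800 = 0.2088, 8 mm / 800 = 0.01, -0.065 rad / 3.1416 = -0.0207.

```bash
python3 steer.py '[[[0.01, 0.2088, 0.005, -0.0207, 0], [0.01, 0.2088, 0.005, -0.0207, 0], [0.01, 0.2088, 0.005, -0.0207, 0], [0.01, 0.2088, 0.005, -0.0207, 0], [0.01, 0.2088, 0.005, -0.0207, 0]]]' 
python3 steer.py '[[[-0.0025, 0.2088, 0.005, -0.0207, 0], [-0.0025, 0.2088, 0.005, -0.0207, 0], [-0.0025, 0.2088, 0.005, -0.0207, 0], [-0.0025, 0.2088, 0.005, -0.0207, 0], [-0.0025, 0.2088, 0.005, -0.0207, 0]]]' 
python3 go.py 447 -400 130 -0.075
```

```text
t: 9.42
eef_pos: [515.5, -77.6, 203.8]
tcp_rot: [3.141, 0.001, -0.207]
ft_force: [0.8, 0.7, -0.9]
opening: 0.208
grip_force: 30.0
t: 9.83
eef_pos: [480.2, -240.9, 199.7]
tcp_rot: [3.141, 0.0, -0.143]
ft_force: [-0.4, 1.2, -1.1]
opening: 0.206
grip_force: 30.0
t 9.83 tcp [ 480.2 -240.9  199.7] yaw -0.143 open 0.21 grip 30.0 F [-0.4  1.2 -1.1]
row [-10.2 162.1  69.9] turn -0.068 len 177
```

Converted, 162 mm / 800 = 0.2025, 70 mm / 800 = 0.0875, -0.068 rad / 3.1416 = -0.0216.

```bash
python3 steer.py '[[[-0.0125, 0.2025, 0.0875, -0.0216, 0], [-0.0125, 0.2025, 0.0875, -0.0216, 0], [-0.0125, 0.2025, 0.0875, -0.0216, 0], [-0.0125, 0.2025, 0.0875, -0.0216, 0], [-0.0125, 0.2025, 0.0875, -0.0216, 0]]]' 
python3 steer.py '[[[0, 0, 0, 0, 0], [0, 0, 0.025, 0, 0], [0, 0, 0.05, 0, 0], [0, 0, 0.0725, 0, 0], [0, 0, 0.08, 0, 0]]]' 
python3 steer.py '[[[0, 0, 0.0038, 0, 0], [0, 0, 0.0063, 0, 0], [0, 0, 0.0063, 0, 0], [0, 0, 0.0063, 0, 0]]]' 
python3 go.py 447 -400 57.7 -0.075
python3 - <<'E'
from m import *
im,d=grab('scene','s6'); cv2.imwrite('pics/c6.png',cv2.resize(im[200:400,140:340,::-1],(600,600),interpolation=2))
E
```

```text
t: 10.25
eef_pos: [447.6, -398.0, 127.4]
tcp_rot: [-3.14, 0.002, -0.073]
ft_force: [-0.8, 1.1, -0.7]
opening: 0.21
grip_force: 30.0
t: 10.67
eef_pos: [449.1, -392.3, 64.8]
tcp_rot: [-3.139, 0.002, -0.069]
ft_force: [-0.2, 0.7, -1.2]
opening: 0.208
grip_force: 30.0
t: 11.0
eef_pos: [449.7, -394.7, 62.6]
tcp_rot: [3.141, -0.001, -0.07]
ft_force: [-0.1, -0.3, -0.8]
opening: 0.21
grip_force: 30.0
t 11.00 tcp [ 449.7 -394.7   62.6] yaw -0.070 open 0.21 grip 30.0 F [-0.1 -0.3 -0.8]
row [-2.3  5.5  4.9] turn 0.005 len 8
```

View pics/c6.png

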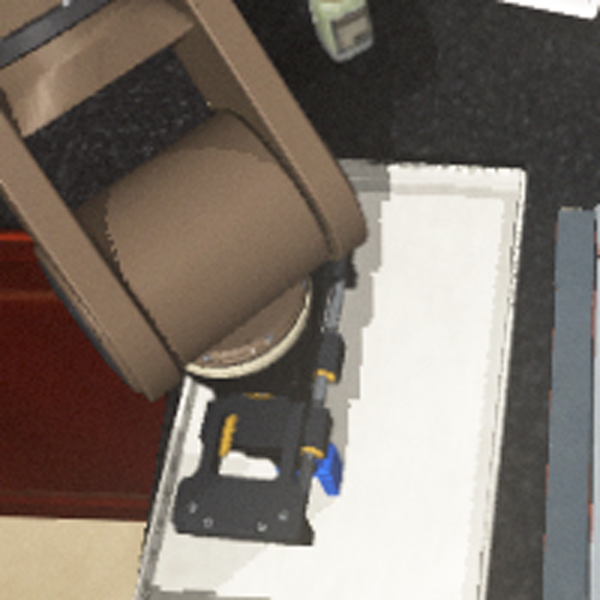

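The key is over the tray floor (blue at (325,470)), clear of the rims. I'll lower it gently to contact and then release.

Converted, 3 mm / 800 = 0.0038, 2 mm / 800 = 0.0025.

```bash
python3 steer.py '[[[0, 0, 0.0013, 0, 0], [0, 0, 0.0025, 0, 0], [0, 0, 0.0038, 0, 0], [0, 0, 0.0038, 0, 0]]]' 
python3 steer.py '[[[0, 0, 0.0013, 0, 0], [0, 0, 0.0013, 0, 0], [0, 0, 0.0019, 0, 0], [0, 0, 0.0019, 0, 0]]]' 
```

```text
t: 11.38
eef_pos: [449.1, -394.7, 58.6]
tcp_rot: [3.142, 0.0, -0.07]
ft_force: [0.4, -0.3, -0.3]
opening: 0.208
grip_force: 30.0
t: 11.72
eef_pos: [449.2, -394.7, 57.3]
tcp_rot: [3.141, -0.0, -0.07]
ft_force: [-1.2, 0.8, 1.4]
opening: 0.208
grip_force: 30.0
```

```bash
python3 steer.py '[[[0, 0, 0, 0, 0.3], [0, 0, 0, 0, 0.4], [0, 0, 0, 0, 0.5], [0, 0, 0, 0, 0.6], [0, 0, 0, 0, 0.6]]]' 
python3 steer.py '[[[0, 0, 0, 0, 0.6], [0, 0, 0, 0, 0.6], [0, 0, -0.025, 0, 0.6], [0, 0, -0.075, 0, 0.6], [0, 0, -0.125, 0, 0.6]]]' 
python3 steer.py '[[[0, 0, -0.05, 0, 0.6], [0, 0, -0.05, 0, 0.6], [0, 0, -0.05, 0, 0.6]]]' 
python3 go.py 500 -220 205 -0.15
```

```text
t: 12.13
eef_pos: [449.2, -394.7, 57.1]
tcp_rot: [3.141, -0.0, -0.07]
ft_force: [-0.5, -0.0, -0.6]
opening: 0.501
grip_force: 0.0
t: 12.55
eef_pos: [448.7, -394.1, 157.3]
tcp_rot: [-3.139, 0.002, -0.07]
ft_force: [0.7, -1.1, -0.1]
opening: 0.6
grip_force: 0.0
t: 12.8
eef_pos: [449.7, -395.2, 199.3]
tcp_rot: [3.138, -0.003, -0.07]
ft_force: [1.1, 0.2, -0.6]
opening: 0.599
grip_force: 0.0
t 12.80 tcp [ 449.7 -395.2  199.3] yaw -0.070 open 0.60 grip 0.0 F [ 1.1  0.2 -0.6]
row [  37.9 -178.3   -6.1] turn 0.080 len 182
```

Converted, -178 mm / 800 = -0.2225, 38 mm / 800 = 0.0475, 0.08 rad / 3.1416 = 0.0255.

```bash
python3 steer.py '[[[0.0475, -0.2225, -0.0075, 0.0255, 0.6], [0.0475, -0.2225, -0.0075, 0.0255, 0.6], [0.0475, -0.2225, -0.0075, 0.0255, 0.6], [0.0475, -0.2225, -0.0075, 0.0255, 0.6], [0.0475, -0.2225, -0.0075, 0.0255, 0.6]]]' 
python3 - <<'E'
from m import *
np.set_printoptions(precision=1,suppress=True)
for n in('scene','top'):
    im,d=grab(n,n+'7'); c=cloud(n,d); b=(295,150,345,200) if n=='scene' else (280,180,325,225)
    m=box(mask(im,'fin'),b); p=c[m]; 
    if len(p)<8: print(n,len(p)); continue
    zt=np.percentile(p[:,2],95); q=p[p[:,2]>zt-6]; v,u=np.nonzero(m); t=c[...,2][m]>zt-6
    pl=plane(n,np.c_[u,v][t],88); print(n,len(p),'ztop',zt,'mean',q.mean(0),'onplane',cv2.minAreaRect(np.float32(pl[:,:2])))
    kb=mask(im,'key')&(np.abs(c[...,0]-449)<60)&(np.abs(c[...,1]+395)<60); k=c[kb]; print('key',len(k), np.percentile(k,[3,50,97],axis=0) if len(k) else '')
cv2.imwrite('pics/c7.png',np.hstack([cv2.resize(cv2.imread('pics/scene7.png')[140:210,270:370],(400,280),interpolation=2),cv2.resize(cv2.imread('pics/scene7.png')[260:400,180:340],(320,280),interpolation=2)]))
E
python3 go.py 594.7 46 160 -0.27
```

```text
t: 13.22
eef_pos: [499.6, -215.5, 201.8]
tcp_rot: [-3.14, 0.003, -0.148]
ft_force: [0.2, -0.4, -0.3]
opening: 0.599
grip_force: 0.0
scene 165 ztop 88.3327066991147 mean [595.2  41.9  86. ] onplane ((595.5123901367188, 39.689266204833984), (17.190229415893555, 36.36476135253906), 82.27791595458984)
key 285 [[ 435.7 -406.9   27.6]
 [ 450.1 -404.2   86.8]
 [ 464.7 -388.7  103.4]]
top 41 ztop 90.63051209648756 mean [594.7  44.4  87.4] onplane ((594.4445190429688, 44.1626091003418), (7.622172832489014, 29.797073364257812), 80.26314544677734)
key 54 [[ 437.2 -398.2   78.8]
 [ 448.6 -391.4  100.6]
 [ 458.3 -384.4  105.4]]
t 13.32 tcp [ 499.7 -217.   201.9] yaw -0.147 open 0.60 grip 0.0 F [-0.4 -0.1  0.6]
row [  55.6 -274.    42.1] turn 0.123 len 283
```

View pics/c7.png

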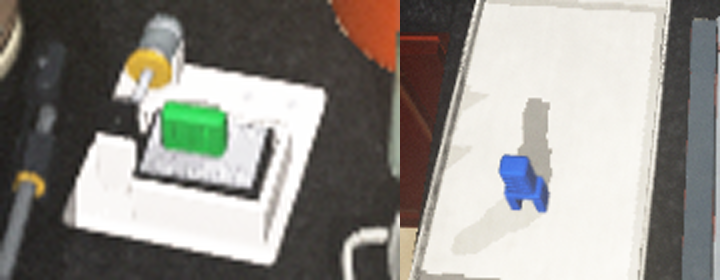

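The insert is up in its bay with the fin at (193,128) in the left crop, and the key stands upright in the tray (right crop, (523,183)). Fin is at about (594.7, 45), top z≈88-90. Over to the fin.

Converted, -137 mm / 800 = -0.1713, 28 mm / 800 = 0.035, 0.06 rad / 3.1416 = 0.0191.

```bash
python3 steer.py '[[[0.035, -0.1713, 0, 0.0191, 0.6], [0.035, -0.1713, 0, 0.0191, 0.6], [0.035, -0.1713, 0, 0.0191, 0.6], [0.035, -0.1713, 0, 0.0191, 0.6], [0.035, -0.1713, 0, 0.0191, 0.6]]]' 
python3 steer.py '[[[0.045, -0.1688, 0.025, 0.0191, 0.5], [0.045, -0.1688, 0.025, 0.0191, 0.5], [0.045, -0.1688, 0.025, 0.0191, 0.5], [0.045, -0.1688, 0.025, 0.0191, 0.5], [0.045, -0.1688, 0.025, 0.0191, 0.5]]]' 
python3 steer.py '[[[0, 0, 0, 0, 0.5], [0, 0, 0, 0, 0.5]]]' 
python3 go.py 594.7 45.3 110 -0.265
```

```text
t: 13.73
eef_pos: [548.2, -86.6, 201.8]
tcp_rot: [-3.141, 0.002, -0.208]
ft_force: [0.2, -0.1, 0.8]
opening: 0.601
grip_force: 0.0
t: 14.15
eef_pos: [611.8, 37.2, 181.2]
tcp_rot: [3.141, 0.002, -0.268]
ft_force: [0.6, -0.1, -0.0]
opening: 0.503
grip_force: 0.0
t: 14.32
eef_pos: [610.7, 34.2, 182.7]
tcp_rot: [3.141, 0.001, -0.271]
ft_force: [-0.2, -0.5, 0.3]
opening: 0.499
grip_force: 0.0
t 14.32 tcp [610.7  34.2 182.7] yaw -0.271 open 0.50 grip 0.0 F [-0.2 -0.5  0.3]
row [-18.3  -6.5  72.7] turn -0.006 len 75
```

The manual's scale: shifts go in shares of 80 cm and turns go in shares of pi rad. Converting my numbers, 60 mm / 800 = 0.075, 30 mm / 800 = 0.0375, -0.006 rad / 3.1416 = -0.0019.

```bash
python3 -c "
from h import *
print(plane('top',[[289,128],[293,152]],168), plane('scene',[[383,133],[380,180]],168)[0],plane('scene',[[380,184]],0))"
python3 steer.py '[[[-0.0225, -0.0081, 0.0375, -0.0019, 0.5], [-0.0225, -0.0081, 0.0375, -0.0019, 0.5], [-0.0225, -0.0081, 0.075, -0.0019, 0.5], [-0.0225, -0.0081, 0.075, -0.0019, 0.5]]]' 
python3 go.py 594.7 45.3 59 -0.265
```

```text
[[755.40424649  66.28349364 168.        ]
 [697.91555844  57.0865914  168.        ]] [749.56624515  76.08780846 168.        ] [[754.47870039  64.28710762   0.        ]]
t: 14.65
eef_pos: [593.9, 45.6, 120.4]
tcp_rot: [3.14, 0.005, -0.266]
ft_force: [-0.5, -0.7, 0.2]
opening: 0.5
grip_force: 0.0
t 14.65 tcp [593.9  45.6 120.4] yaw -0.266 open 0.50 grip 0.0 F [-0.5 -0.7  0.2]
row [ 1.2 -0.1 61.4] turn -0.001 len 61
```

The can stands at about (750,68), well clear of the gripper. I'll descend and grip the fin.

Converted, 60 mm / 800 = 0.075, 55 mm / 800 = 0.0688.

```bash
python3 steer.py '[[[0.0013, 0, 0.0313, 0, 0.5], [0.0013, 0, 0.0563, 0, 0.5], [0.0013, 0, 0.0688, 0, 0.5], [0.0013, 0, 0.075, 0, 0.5], [0.0013, 0, 0.075, 0, 0.5]]]' 
python3 steer.py '[[[0, 0, 0, 0, 0], [0, 0, 0, 0, 0], [0, 0, 0, 0, 0], [0, 0, 0, 0, 0], [0, 0, 0, 0, 0]]]'
python3 steer.py '[[[0, 0, 0, 0, 0], [0, 0, 0, 0, 0], [0, 0, 0, 0, 0]]]'
```

```text
t: 15.07
eef_pos: [596.5, 46.2, 63.2]
tcp_rot: [3.141, 0.001, -0.265]
ft_force: [0.6, -0.1, 0.4]
opening: 0.498
grip_force: 0.0
t: 15.48
eef_pos: [596.7, 46.8, 63.6]
tcp_rot: [-3.142, -0.001, -0.264]
ft_force: [-0.2, 0.2, 0.5]
opening: 0.206
grip_force: 0.0
t: 15.73
eef_pos: [596.5, 46.5, 63.4]
tcp_rot: [3.141, -0.0, -0.264]
ft_force: [-1.0, -3.7, 3.8]
opening: 0.146
grip_force: 29.7
```

Gripped at 14 mm, 30 N. I'll lift straight up.

Converted, -50 mm / 800 = -0.0625, -36 mm / 800 = -0.045.

```bash
python3 steer.py '[[[0, 0, -0.0075, 0, 0], [0, 0, -0.0175, 0, 0], [0, 0, -0.03, 0, 0], [0, 0, -0.045, 0, 0], [0, 0, -0.0625, 0, 0]]]' 
python3 steer.py '[[[0, 0, -0.025, 0, 0], [0, 0, -0.05, 0, 0], [0, 0, -0.0875, 0, 0], [0, 0, -0.1125, 0, 0], [0, 0, -0.1125, 0, 0]]]'
python3 go.py 470 -240 160 -0.075
python3 - <<'E'
from m import *
im,d=grab('scene','s8'); cv2.imwrite('pics/c8.png',cv2.resize(im[60:220,240:400,::-1],(600,600),interpolation=2))
E
```

```text
t: 16.15
eef_pos: [596.5, 47.1, 114.3]
tcp_rot: [-3.141, -0.0, -0.264]
ft_force: [-0.3, 0.3, -1.0]
opening: 0.147
grip_force: 30.0
t: 16.57
eef_pos: [598.1, 47.1, 208.6]
tcp_rot: [-3.139, -0.008, -0.264]
ft_force: [0.5, -1.0, -0.6]
opening: 0.144
grip_force: 30.0
t 16.57 tcp [598.1  47.1 208.6] yaw -0.264 open 0.14 grip 30.0 F [ 0.5 -1.  -0.6]
row [-49.1 310.7  47.6] turn -0.189 len 318
```

View pics/c8.png

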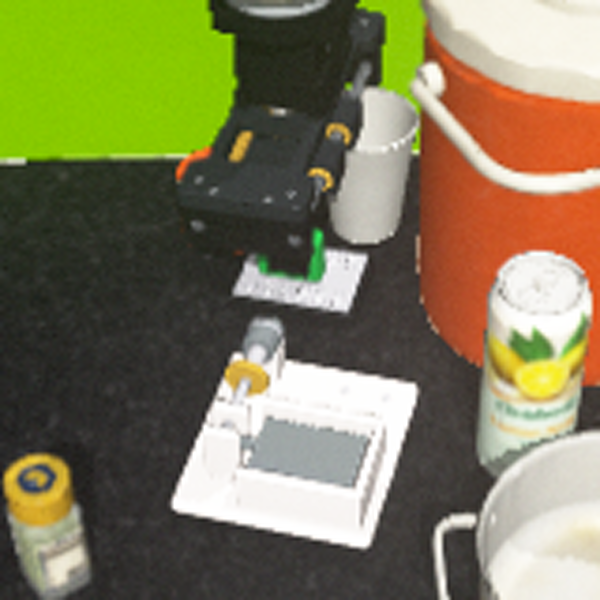

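The insert hangs level from the gripper (plate at (300,280)) and the bay is empty with the grey ejector up. I'll carry it to the tray.

Converted, 155 mm / 800 = 0.1938, -24 mm / 800 = -0.03, -0.095 rad / 3.1416 = -0.0302.

```bash
python3 steer.py '[[[-0.03, 0.1938, 0.0063, -0.0302, 0], [-0.03, 0.1938, 0.0063, -0.0302, 0], [-0.03, 0.1938, 0.0063, -0.0302, 0], [-0.03, 0.1938, 0.0063, -0.0302, 0], [-0.03, 0.1938, 0.0063, -0.0302, 0]]]' 
python3 go.py 470 -240 120 -0.075
```

```text
t: 17.03
eef_pos: [530.5, -100.2, 197.3]
tcp_rot: [3.141, 0.002, -0.173]
ft_force: [0.7, -0.5, -1.1]
opening: 0.145
grip_force: 30.0
t 17.03 tcp [ 530.5 -100.2  197.3] yaw -0.173 open 0.15 grip 30.0 F [ 0.7 -0.5 -1.1]
row [-35.4 148.1  77.4] turn -0.098 len 171
```

Converted, 148 mm / 800 = 0.185, 77 mm / 800 = 0.0963, -0.098 rad / 3.1416 = -0.0312.

```bash
python3 steer.py '[[[-0.0438, 0.185, 0.0625, -0.0312, 0], [-0.0438, 0.185, 0.0625, -0.0312, 0], [-0.0438, 0.185, 0.0963, -0.0312, 0], [-0.0438, 0.185, 0.0963, -0.0312, 0], [-0.0438, 0.185, 0.0963, -0.0312, 0]]]' 
python3 steer.py '[[[0, 0, 0, 0, 0], [0, 0, 0.0375, 0, 0], [0, 0, 0.0688, 0, 0], [0, 0, 0.0938, 0, 0], [0, 0, 0.1, 0, 0]]]' 
python3 steer.py '[[[0, 0, 0.0063, 0, 0], [0, 0, 0.01, 0, 0], [0, 0, 0.0113, 0, 0], [0, 0, 0.0113, 0, 0]]]' 
python3 go.py 470 -240 23.4 -0.075
```

```text
t: 17.45
eef_pos: [470.5, -238.9, 117.4]
tcp_rot: [-3.139, 0.005, -0.074]
ft_force: [0.2, -0.6, -1.3]
opening: 0.148
grip_force: 30.0
t: 17.87
eef_pos: [473.2, -234.7, 39.1]
tcp_rot: [-3.14, 0.003, -0.07]
ft_force: [-0.1, 0.1, -1.8]
opening: 0.146
grip_force: 30.0
t: 18.2
eef_pos: [473.9, -236.5, 32.9]
tcp_rot: [3.141, -0.001, -0.071]
ft_force: [0.5, -0.4, -1.1]
opening: 0.143
grip_force: 30.0
t 18.20 tcp [ 473.9 -236.5   32.9] yaw -0.071 open 0.14 grip 30.0 F [ 0.5 -0.4 -1.1]
row [-3.7  3.7  9.5] turn 0.004 len 11
```

```bash
python3 steer.py '[[[0, 0, 0.0038, 0, 0], [0, 0, 0.0063, 0, 0], [0, 0, 0.0088, 0, 0], [0, 0, 0.0088, 0, 0]]]' 
python3 steer.py '[[[0, 0, 0.0013, 0, 0], [0, 0, 0.0025, 0, 0], [0, 0, 0.0025, 0, 0], [0, 0, 0.0025, 0, 0]]]' 
python3 go.py
```

```text
t: 18.53
eef_pos: [473.4, -236.6, 24.9]
tcp_rot: [-3.142, 0.0, -0.071]
ft_force: [0.2, 0.0, -1.8]
opening: 0.141
grip_force: 30.0
t: 18.87
eef_pos: [473.5, -236.6, 23.2]
tcp_rot: [3.141, -0.0, -0.071]
ft_force: [-0.3, -0.3, -0.1]
opening: 0.148
grip_force: 30.0
t 18.87 tcp [ 473.5 -236.6   23.2] yaw -0.071 open 0.15 grip 30.0 F [-0.3 -0.3 -0.1]
```

Converted, 0.7 mm / 800 = 0.0009.

```bash
python3 steer.py '[[[0, 0, 0.0009, 0, 0], [0, 0, 0.0009, 0, 0], [0, 0, 0.0009, 0, 0]]]' 
python3 steer.py '[[[0, 0, 0, 0, 0.25], [0, 0, 0, 0, 0.35], [0, 0, 0, 0, 0.45], [0, 0, 0, 0, 0.45], [0, 0, 0, 0, 0.45]]]' 
python3 steer.py '[[[0, 0, 0, 0, 0.45], [0, 0, -0.025, 0, 0.45], [0, 0, -0.0625, 0, 0.45], [0, 0, -0.1125, 0, 0.45], [0, 0, -0.1625, 0, 0.45]]]' 
python3 steer.py '[[[0.025, -0.1, -0.075, 0, 0.45], [0.025, -0.1, -0.075, 0, 0.45], [0.025, -0.1, -0.075, 0, 0.45], [0.025, -0.1, -0.075, 0, 0.45], [0.025, -0.1, -0.075, 0, 0.45]]]' 
python3 - <<'E'
from m import *
np.set_printoptions(precision=1,suppress=True)
im,d=grab('scene','s9'); c=cloud('scene',d); cv2.imwrite('pics/c9.png',cv2.resize(im[120:400,160:440,::-1],(600,600),interpolation=2))
near=lambda m,x,y,r:c[m&(np.hypot(c[...,0]-x,c[...,1]-y)<r)]
print('fin',np.percentile(near(mask(im,'fin'),473,-237,70),[3,50,97],axis=0))
print('key',np.percentile(near(mask(im,'key'),449,-395,60),[3,50,97],axis=0))
v,u=np.nonzero(box(mask(im,'brass'),(290,140,325,175))); q=c[box(mask(im,'brass'),(290,140,325,175))]; print('collar',np.median(q,axis=0),'start 561.3 105.3 52.4')
E
python3 go.py
```

```text
t: 19.12
eef_pos: [473.5, -236.6, 23.1]
tcp_rot: [3.141, -0.0, -0.071]
ft_force: [-2.2, 0.6, 9.4]
opening: 0.142
grip_force: 30.0
t: 19.53
eef_pos: [473.4, -236.5, 22.3]
tcp_rot: [3.142, 0.0, -0.071]
ft_force: [0.2, 0.4, -1.2]
opening: 0.425
grip_force: 0.0
t: 19.95
eef_pos: [472.9, -236.2, 153.4]
tcp_rot: [-3.141, 0.002, -0.071]
ft_force: [-0.4, -0.8, -0.1]
opening: 0.452
grip_force: 0.0
t: 20.37
eef_pos: [499.2, -157.8, 212.7]
tcp_rot: [3.141, -0.001, -0.069]
ft_force: [0.3, 0.3, -0.6]
opening: 0.447
grip_force: 0.0
fin [[ 456.  -245.9   21.6]
 [ 474.1 -242.9   43.7]
 [ 490.1 -233.8   49.6]]
key [[ 436.  -407.    21.4]
 [ 450.4 -404.    85.3]
 [ 465.1 -389.   102.7]]
collar [561.2 105.7  52.2] start 561.3 105.3 52.4
t 20.42 tcp [ 498.7 -158.3  211.9] yaw -0.071 open 0.45 grip 0.0 F [ 0.8 -1.   0.7]
```

View pics/c9.png

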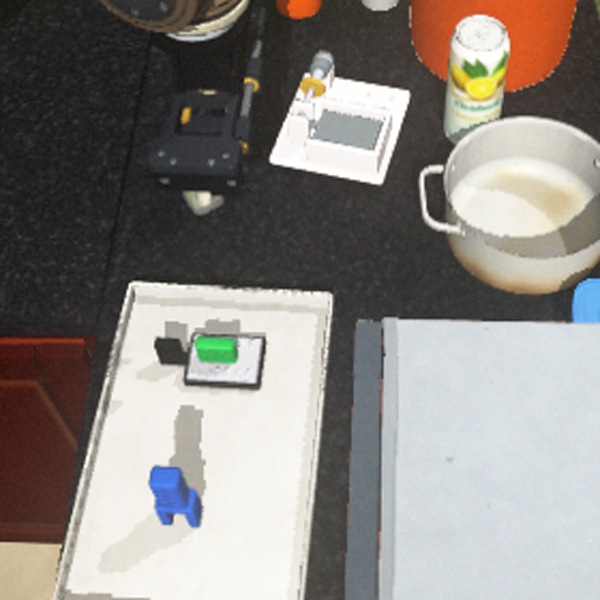

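The insert lies flat, fin up, at (225,358), and the key stands upright at (175,495), both on the tray floor. The collar is back at its rest position and the gripper is clear.

```bash
python3 steer.py '[[[0, 0, 0, 0, 0.45], [0, 0, 0, 0, 0.45]]]' && python3 -c "
from cell import env
print(env.job_done())"
```

```text
t: 20.58
eef_pos: [498.5, -158.9, 211.3]
tcp_rot: [-3.141, 0.002, -0.072]
ft_force: [0.3, 0.4, -0.3]
opening: 0.448
grip_force: 0.0
the job is handed in; nothing more can be done
None
```

I handed the job in at about 20.6 s: the insert lies flat in the tray with its fin up, the key stands upright on its prongs beside it, the spring bar is back at rest, and no bystander was touched as far as I could see. `job_done()` returned no verdict.

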